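# Click the reagent cassette into the water analyser

### The arm

A 6-joint arm with a two-finger parallel gripper is mounted at the origin on a cart in front of the work surface, level with it; the furniture and walls round the work are solid. World frame = base frame: x ahead of the robot, y to its left, z up, the work surface at z = 0. Lengths are in m, angles in rad, forces in N, time in s.
With the tool pointing down it reaches from about 0.25 to 0.725 m from the base axis. Payload 4 kg.
Tool frame: the origin (TCP) lies on the front face of the gripper's body, between the roots of the fingers; the fingertips stand 73 mm ahead of it and the grasp point (between the pads) lies 54 mm ahead of it; z points along the fingers, y is the direction in which the jaws open and shut (so a half turn about z gives the same grasp; the last joint's range is limited). The gripper opens to 85 mm and grips with 20 to 120 N. Pads are 22 mm wide; open, the fingers measure 114 mm over their backs; the gripper's body (76 mm by 85 mm) begins 54 mm behind the grasp point. The pads swing forward as they close: fully open they stand 13 mm farther back than shut.
Start: joints at [-1.215, 0.241, 0.005, 1.335, 0, 1.571], TCP at [0.174, -0.469, 0.304] pointing down, gripper open.
Joint ranges: [-2.72, 2.72], [-1.05, 1.87], [-1.09, 1.28], [-1.99, 2.15], [-1.42, 1.44], [-3.14, 3.14]. Speed limits (rad/s): [2.79, 2.79, 3.14, 3.14, 3.14, 3.14].

### API

Orientations are given as a unit quaternion [x, y, z, w].
In Python, from workcell import sensors, camera, order gives the robot as it stands. The module is installed in compiled form; this text tells all that it offers.
- The arm moves only by the shell command python3 -m inch 'ROWS'. ROWS is JSON, one flat list of numbers, 5 for each row, row after row: the opening, from -1 (shut) to 1 (fully open), then the shift along the tool's x, y, z in mm, then the turn about the tool's z in units of 6 degrees (1.0 is 6 degrees). A call has 1 to 8 rows; each row is the pose to reach, as a shift and turn from the pose commanded when the call began, along the tool's axes at that moment; what a row does not reach only later rows make up. A row lasts 1/10 s, in which the tool goes at most 50 mm and 8.59 degrees, less where a joint would pass 70% of its speed; a pose out of reach is approached as far as the arm can. A call with a gripper value outside its range is refused whole. The fingers move at their own pace and stop on an object; the grip force is fixed at half the most. Time passes only in rows, so rows that repeat a pose let the fingers close. It gives the time, the measured TCP pose, the force and the opening at its end, in the units of the state.
- sensors.get_obs(): the state, without advancing time (a new reading comes with each control period).
- camera(name): name is "scene" or "top" or "wrist"; returns a dict with "pixels" (480x640x3 uint8, red, green, blue), "intrinsics" (3x3 intrinsics, pixels), "extrinsics" (4x4, takes a point from camera to world coordinates). Camera axes: x right, y down, z forward; pixel columns grow to the right and rows downward; lengths in m; the calibration is good to about 2 mm. The wrist camera is an equidistant fisheye: a pixel r from the principal point sees the ray r / f radians off the axis. A picture is of the moment at which its call begins. There is no depth.
- order.job_done(): hands the job in, once; it reports no verdict.
The state is a dict: "clock": time; "joint_pos": joint angles; "joint_vel": joint speeds; "tau": joint torques, N m; "eef_pos": TCP position; "tool_rot": TCP orientation; "ft_force": force on the tool from outside, world axes, zero at the start; "ft_torque": the same for the moment, N m; "grip_width": finger opening in m.
Only numpy, scipy, OpenCV 4.12 (cv2) and the standard library are available. Lean on these libraries where they do the work, as an engineer would, in place of code of your own. Each camera call takes 0.05 s, during which the arm holds its last target.

### The job

Load the white reagent cassette into the water analyser: lay it on the loading track with its notched end towards the analyser, slide it in between the rails and push it home against the ejector spring until the spring catch at the side has clicked into its notch and holds it. Keep the cassette level, do not force it against the hard end stop behind, and leave the other things on the bench where they are.

Things in the scene. Friction and masses are not known exactly. Their poses are not given: they have to be found in the camera images.
- cassette_center (a point): centre (22 mm above the underside) of the loose reagent cassette: a white bar with grey flanges, 160 mm long, 44 mm high, 0.17 to 0.35 kg. Its body is 35 mm wide, with bare sides from 16 to 42 mm above the underside; below that a flange on both sides makes it 50 mm wide. x points to its leading end (80 mm ahead), y to its left, z up. Five flat grey caps on top
- cassette_notch (a point): middle of the notch in the cassette's right flange, a 30 mm long gap that takes the catch, 40 mm ahead of the cassette's centre. The 25 mm long lug between notch and leading end pushes the catch aside. The left flange has no gap. Axes as the cassette's
- cassette_rear (a point): centre of the cassette's flat, upright rear end (35 mm wide, 44 mm high), 80 mm behind its centre: the face to push on. Axes as the cassette's
- track: fixed loading track and analyser in one. Origin on the worktop at the mouth of the rails, midway between them; x is the way in, y left, z up. Analyser: white box 144 mm wide, 115 mm high, from x = 184 to 264 mm. When home the cassette's centre is at about x = 68 mm, its rear 12 mm in front of the mouth; the catch and stop are bolted in slots, so this differs by up to 12 mm: push until it clicks
- track_apron (a point): middle of the open loading apron in front of the rails, on the surface (6 mm above the worktop) on which the cassette slides. Axes as the track's. The apron is 70 mm wide and reaches 60 mm to either side of this point along x. Flared guides, tops 30 mm above the worktop, stand on its last 32 mm before the mouth: 68 mm apart at their front, 53 mm at the mouth
- track_rails (a point): middle of the railed part, on the sliding surface, 75 mm beyond the mouth. Axes as the track's. The two rails are 150 mm long and 53 mm apart (flange 50 mm). Lips on them, 19.5 to 24.5 mm above the sliding surface and 41 mm apart, cover the flange, so the cassette goes in only along x
- catch (a joint): turn of the spring catch, rad: 0 sprung in (at rest, and when clicked in the notch), 0.04 to 0.08 while the lug passes in the last 25 mm. A steel arm outside the right rail, its sloped nose standing in through a window. Pushing takes 3 to 6 N at the catch, up to 10 N with the ejector spring, 2 N less at the click; the hard end stop is 3 to 5 mm further and must not be pressed with over 25 N
- timer: bystander: white timer 60 x 68 mm, 18 mm high, right of the track; origin under its centre
- bottle_indicator: bystander: small brown bottle with black cap, 41 mm across, 90 mm high, right of the rails; origin under its centre
- petri_dish: bystander: clear petri dish 69 mm across, 17 mm high, left of the rails; origin under its centre
Not all that is in view belongs to the job. What is shaped like the part that bears cassette_center but purple is not meant.

How it is judged:
On the way:
1. the nose of the cassette is in between the rails, the cassette lying along the track (x of cassette_center in the frame of track above -0.065 m and y of cassette_center in the frame of track between -0.005 and 0.005 m and z of cassette_center in the frame of track below 0.034 m and angle between the x axis of cassette_center and the x axis of track, either way round below 0.08 rad), for 0.1 s.
At the end, for the whole second after the job is handed in: The cassette lies between the rails, its centre 53.5 to 86.5 mm beyond the mouth, within 3.5 mm of the track's middle and down on its sliding surface; the catch has sprung back in (below 0.02 rad) behind the lug and holds the cassette; the cassette is let go and at rest (x of cassette_center in the frame of track between 0.0535 and 0.0865 m and y of cassette_center in the frame of track between -0.0035 and 0.0035 m and z of cassette_center in the frame of track between 0.025 and 0.033 m and value of joint catch below 0.02 rad and linear speed of cassette below 0.01 m/s); the robot touches nothing.
It fails at once if the cassette is tilted by more than about 25 degrees (angle between cassette_center's own z axis and vertical above 0.44 rad).
It fails at once if the cassette is rammed against the rubber buffer of the end stop with more than 28 N (contact force between cassette and carriage_c1 above 28 N).
It fails at once if a bystander is moved by more than 20 mm (distance of any of timer, bottle_indicator, petri_dish from where it was at the start of the episode above 0.02 m).
It also fails if it takes over 56 s, if anything falls off the work surface, if the arm or the gripper's body presses on something with over 40 N, if the wrist force passes 120 N, or if a joint passes its speed limit or range.

## Working session

There is one attempt and no reset: what is moved stays moved. The work goes in short steps, Python scripts to look and compute and a shell command to move; the robot and the scene stay as the last step left them, time stands still between calls to the robot, and variables do not carry over. Pictures are saved under pics/ and viewed, and the job is handed in when it is done.

```bash
mkdir -p pics; python3 - <<'E'
from workcell import sensors, camera
import cv2
print(sensors.get_obs())
for n in ["scene","top","wrist"]:
    c=camera(n); cv2.imwrite(f"pics/{n}0.png",c["pixels"][:,:,::-1]); print(n,c["intrinsics"].tolist(),c["extrinsics"].round(4).tolist())
E
```

```text
{'clock': 0.0, 'joint_pos': array([-1.21498408e+00,  2.41393684e-01,  3.74516387e-03,  1.33517458e+00,
        1.01331169e-06,  1.57079326e+00]), 'joint_vel': array([ 2.40809387e-04,  9.21977462e-04, -7.09829945e-05,  9.19628761e-04,
       -3.39461861e-04, -8.22732116e-04]), 'tau': array([ 1.30904416e-03, -3.72317505e+01,  2.52409154e+01,  1.67942868e-02,
        8.22666948e-05,  4.50552715e-07]), 'eef_pos': array([ 0.17401431, -0.46824638,  0.30303041]), 'tool_rot': array([ 9.84215625e-01,  1.76970553e-01, -1.78838192e-04, -9.97482938e-04]), 'ft_force': array([-0.30408045, -0.23999663,  0.44338944]), 'ft_torque': array([-0.04725762,  0.04911988,  0.02624905]), 'grip_width': 0.08523314691667996}
scene [[584.7447244339826, 0.0, 314.4030014373103], [0.0, 584.7447244339826, 230.44174336980058], [0.0, 0.0, 1.0]] [[-0.5339, -0.3501, 0.7696, -0.5913], [-0.8453, 0.2406, -0.477, 0.7303], [-0.0182, -0.9053, -0.4244, 0.6826], [0.0, 0.0, 0.0, 1.0]]
top [[484.63057580758084, 0.0, 314.4251142878034], [0.0, 484.63057580758084, 235.89343846240754], [0.0, 0.0, 1.0]] [[-0.0298, -0.9945, 0.1007, 0.4482], [-0.9993, 0.0318, 0.0182, 0.0179], [-0.0213, -0.1001, -0.9948, 1.1085], [0.0, 0.0, 0.0, 1.0]]
wrist [[371.64829954431775, 0.0, 325.32019894890055], [0.0, 371.64829954431775, 245.39651813601415], [0.0, 0.0, 1.0]] [[0.3484, -0.9023, -0.2538, 0.2388], [-0.9374, -0.3359, -0.0923, -0.4453], [-0.0019, 0.2701, -0.9628, 0.374], [0.0, 0.0, 0.0, 1.0]]
```

View pics/scene0.png

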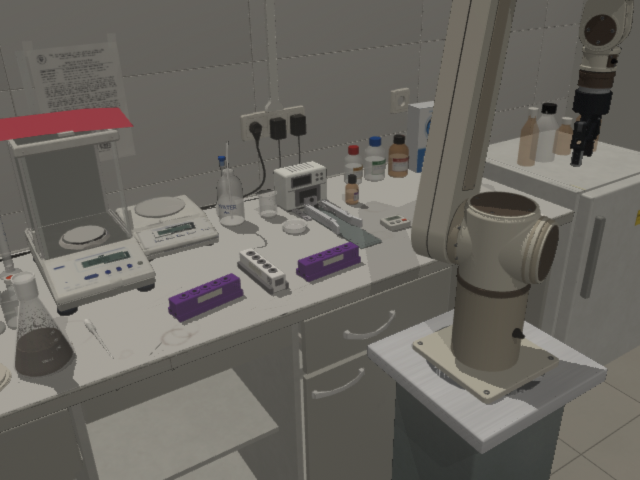

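View pics/top0.png

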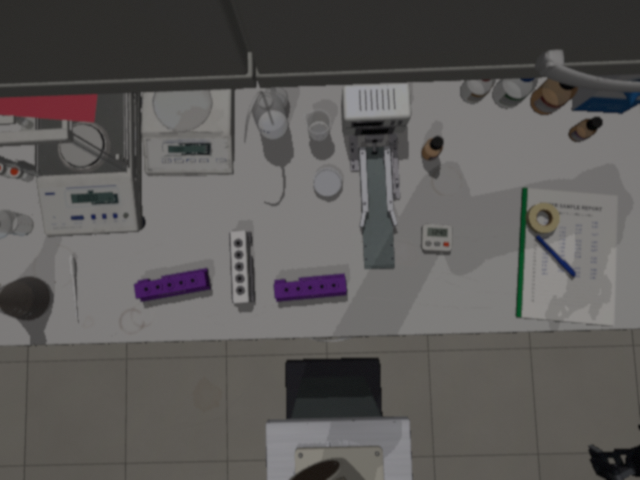

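View pics/wrist0.png

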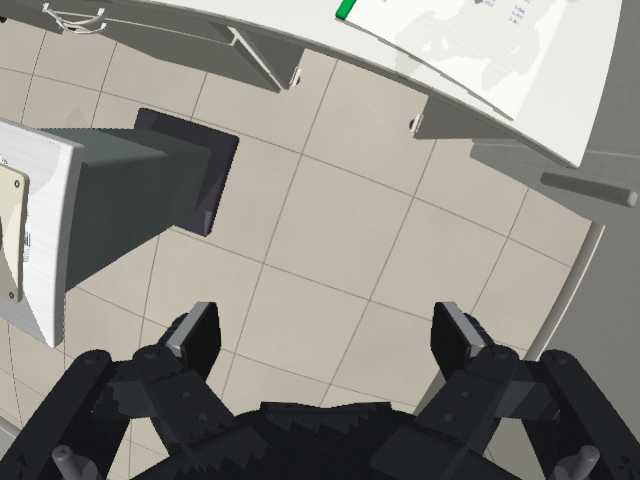

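In the top view, three bars have the cassette's shape: a white one at (240,267) and purple ones at (172,284) and (310,288). The white one fits the description. The track runs from the apron at (379,265) up to the analyser at (377,103). The timer is at (436,238), the small bottle at (432,148) and the dish at (328,182). Next I'll confirm the white one in an enlarged crop and find its notch.

```bash
python3 - <<'E'
import cv2,numpy as np
t=cv2.imread("pics/top0.png"); s=cv2.imread("pics/scene0.png")
a=cv2.resize(t[220:315,200:280],None,fx=6,fy=6,interpolation=cv2.INTER_CUBIC)
b=cv2.resize(s[240:300,225:300],None,fx=6,fy=6,interpolation=cv2.INTER_CUBIC)[:, :440]
h=570; o=np.zeros((h,800,3),np.uint8); o[:a.shape[0],:400]=a[:,40:440]; o[:b.shape[0],400:800]=b[:,:400]
o=cv2.convertScaleAbs(o,alpha=1.2)
cv2.imwrite("pics/crop1.png",o)
c=cv2.resize(t[80:280,330:450],None,fx=3,fy=3,interpolation=cv2.INTER_CUBIC)
cv2.imwrite("pics/crop2.png",c)
E
```

```text
(no output)
```

View pics/crop1.png

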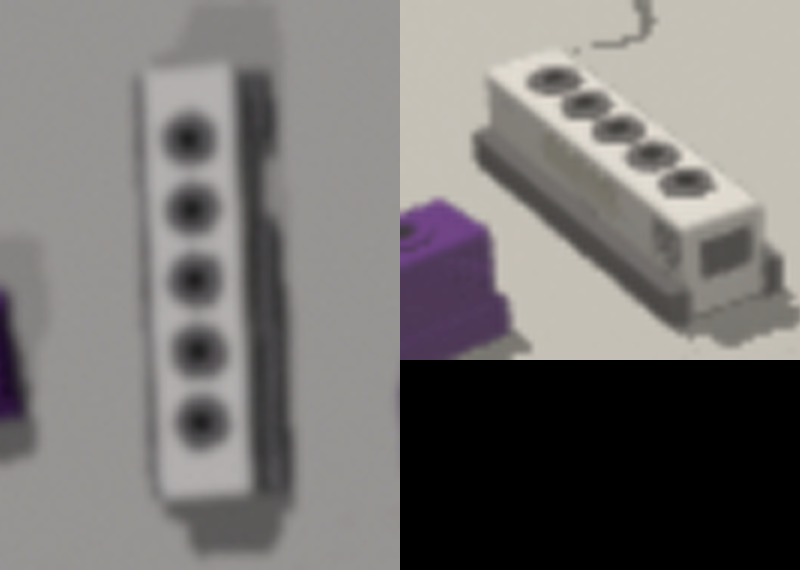

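View pics/crop2.png

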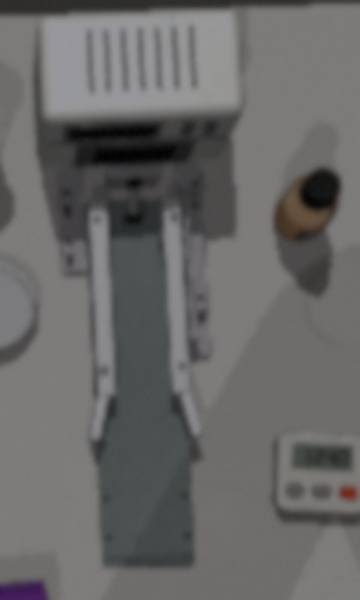

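The crop confirms the white bar. Its flange gap, the notch, is on the right side near the far end (top view about (245,252)), so it already points towards the analyser. Now I'll measure both poses.

```bash
cat > h.py <<'E'
import numpy as np, cv2
from workcell import camera, sensors
def ray(c,u,v):
    K=c["intrinsics"];E=c["extrinsics"]
    d=E[:3,:3]@np.array([(u-K[0,2])/K[0,0],(v-K[1,2])/K[1,1],1.]);return E[:3,3],d
def onz(c,u,v,z):
    o,d=ray(c,u,v);return o+d*(z-o[2])/d[2]
def proj(c,p):
    K=c["intrinsics"];E=c["extrinsics"];q=E[:3,:3].T@(np.asarray(p)-E[:3,3]);return (K@(q/q[2]))[:2]
E
python3 - <<'E'
from h import *
c=camera("top");im=c["pixels"];g=cv2.cvtColor(im,cv2.COLOR_RGB2GRAY)
hsv=cv2.cvtColor(im,cv2.COLOR_RGB2HSV)
# white top of cassette
m=np.zeros_like(g);m[225:310,222:258]=(g[225:310,222:258]>165)*255
m=cv2.morphologyEx(m,cv2.MORPH_CLOSE,np.ones((9,9)))
cs,_=cv2.findContours(m,0,1);k=max(cs,key=cv2.contourArea)
r=cv2.minAreaRect(k);b=cv2.boxPoints(r);print(r)
P=np.array([onz(c,*p,.044) for p in b]);print(P.round(4),"mean",P.mean(0).round(4))
L=P[1]-P[0];print([np.linalg.norm(P[i]-P[i-1]).round(4) for i in range(4)])
# caps
mm=np.zeros_like(g);mm[228:300,230:250]=(g[228:300,230:250]<110)*255
n,_,st,ce=cv2.connectedComponentsWithStats(mm)
for i in range(1,n):
    if 15<st[i,4]<120: print(ce[i].round(1),st[i,4],onz(c,*ce[i],.044).round(4))
# apron: greenish
R,G,B=[im[:,:,i].astype(int) for i in range(3)]
print(im[250,379],im[250,350],im[220,379],im[180,375])
for v in (228,236,244,252,258,263):
    row=im[v,350:410].astype(int); print(v,(row[:,0]-row[:,2]).tolist()[5:55])
col=im[255:275,380].tolist();print(col)
E
```

```text
Traceback (most recent call last):
ValueError: max() iterable argument is empty
```

```bash
python3 - <<'E'
from h import *
import pickle
c=camera("top");pickle.dump(c,open("top.pkl","wb"));pickle.dump(camera("scene"),open("scene.pkl","wb"))
im=c["pixels"];g=cv2.cvtColor(im,cv2.COLOR_RGB2GRAY)
print(g[270,222:262].tolist())
print(g[225:310,235].tolist())
for v in (210,228,236,244,252,258,263):
    row=im[v,355:405].astype(int); print(v,g[v,355:405].tolist()); print((row[:,0]-row[:,2]).tolist())
print(g[255:275,380].tolist())
E
```

```text
[124, 124, 124, 124, 124, 124, 123, 114, 100, 102, 126, 141, 141, 131, 115, 99, 88, 85, 89, 96, 113, 134, 144, 141, 122, 88, 58, 50, 56, 56, 49, 55, 82, 109, 122, 124, 123, 124, 124, 124]
[122, 121, 118, 114, 110, 112, 126, 140, 145, 148, 148, 147, 145, 136, 118, 96, 76, 67, 66, 70, 82, 103, 126, 139, 144, 137, 121, 101, 84, 75, 75, 84, 100, 121, 137, 145, 144, 136, 122, 106, 94, 86, 86, 95, 113, 131, 142, 145, 144, 138, 125, 112, 104, 102, 106, 112, 125, 136, 144, 146, 145, 143, 137, 131, 123, 119, 122, 130, 138, 143, 146, 146, 146, 146, 146, 144, 140, 126, 102, 85, 86, 101, 115, 121, 123]
210 [124, 124, 123, 123, 121, 109, 86, 92, 121, 132, 131, 127, 115, 96, 81, 78, 77, 77, 78, 77, 78, 78, 78, 78, 79, 79, 79, 79, 78, 78, 79, 77, 86, 104, 112, 117, 122, 122, 115, 109, 110, 115, 120, 123, 124, 123, 123, 121, 116, 111]
[3, 3, 3, 3, 3, 2, 1, -2, -2, -3, -3, -2, -2, -3, -4, -5, -6, -6, -5, -5, -5, -4, -6, -5, -5, -5, -6, -5, -6, -6, -6, -5, -2, -2, -3, -2, -3, -2, 0, 1, 3, 3, 3, 3, 2, 3, 3, 3, 2, 3]
228 [124, 123, 124, 121, 109, 88, 70, 57, 51, 56, 68, 76, 78, 78, 78, 78, 78, 79, 78, 7
[... 1722 characters left out ...]
1, 111, 110, 111, 111, 111]
[2, 3, 4, 3, 3, 4, 3, 2, 0, -3, -4, -5, -5, -7, -5, -5, -6, -5, -5, -6, -5, -4, -6, -6, -5, -5, -5, -5, -5, -6, -4, -5, -5, -5, -4, -4, -4, -4, -3, 0, 2, 3, 4, 4, 4, 4, 4, 4, 4, 3]
263 [124, 124, 124, 125, 124, 124, 124, 123, 112, 92, 80, 78, 79, 78, 79, 78, 79, 79, 77, 74, 72, 71, 71, 71, 71, 72, 72, 72, 71, 71, 71, 71, 71, 69, 70, 71, 71, 70, 71, 85, 102, 110, 111, 110, 110, 110, 110, 110, 111, 110]
[2, 3, 3, 3, 3, 3, 3, 3, 1, -2, -5, -6, -5, -6, -5, -6, -7, -5, -6, -5, -5, -5, -5, -6, -6, -5, -5, -5, -5, -5, -5, -5, -5, -4, -5, -5, -5, -4, -4, -2, 2, 4, 4, 4, 4, 4, 4, 4, 4, 4]
[72, 71, 72, 71, 72, 72, 71, 71, 72, 70, 65, 63, 60, 69, 89, 104, 108, 110, 109, 110]
```

```bash
python3 - <<'E'
from h import *
import pickle
c=pickle.load(open("top.pkl","rb"))
im=c["pixels"];g=cv2.cvtColor(im,cv2.COLOR_RGB2GRAY)
m=np.zeros_like(g);m[225:310,226:258]=(g[225:310,226:258]>130)*255
m=cv2.morphologyEx(m,cv2.MORPH_CLOSE,np.ones((9,9)))
k=max(cv2.findContours(m,0,1)[0],key=cv2.contourArea)
r=cv2.minAreaRect(k);b=cv2.boxPoints(r);print(r)
P=np.array([onz(c,*p,.044) for p in b]);print("box centre",P.mean(0).round(4),[np.linalg.norm(P[i]-P[i-1]).round(4) for i in range(4)])
mm=np.zeros_like(g);mm[230:300,231:249]=(g[230:300,231:249]<105)*255
n,_,st,ce=cv2.connectedComponentsWithStats(mm)
Q=np.array([onz(c,*ce[i],.044) for i in range(1,n) if 12<st[i,4]<130]);print(Q.round(4),[st[i,4] for i in range(1,n)])
d=Q[0]-Q[-1];print("caps mean",Q.mean(0).round(4),"heading",np.arctan2(d[1],d[0]))
# track edges subpixel
def cross(v,lo,hi,t):
    a=g[v,lo:hi].astype(float)-t
    s=np.where(a[:-1]*a[1:]<0)[0];return [lo+i+a[i]/(a[i]-a[i+1]) for i in s]
A=[]
for v in list(range(238,243))+list(range(247,256))+list(range(260,266)):
    l=cross(v,358,368,101);r=cross(v,388,400,92)
    if len(l)==1 and len(r)==1:
        pl=onz(c,l[0],v,.006);pr=onz(c,r[0],v,.006);A.append([*pl[:2],*pr[:2]])
A=np.array(A);x=(A[:,0]+A[:,2])/2;y=(A[:,1]+A[:,3])/2
f=np.polyfit(x,y,1);print("apron width",(A[:,1]-A[:,3]).mean(),"heading",np.arctan(f[0]),"fit",f)
print("front edge",onz(c,380,255+13.6,.006))
B=[]
for v in range(158,206):
    l=cross(v,360,378,105);r=cross(v,378,398,105)
    if l and r:
        pl=onz(c,l[-1],v,.0305);pr=onz(c,r[0],v,.0305);B.append([v,l[-1],r[0],*pl[:2],*pr[:2]])
B=np.array(B);print(B[::6].round(3))
ok=abs(B[:,4]-B[:,6]-.041)<.006
x=(B[ok,3]+B[ok,5])/2;y=(B[ok,4]+B[ok,6])/2;f2=np.polyfit(x,y,1);print("lip gap",(B[:,4]-B[:,6]).mean(),np.arctan(f2[0]),f2,ok.sum(), np.polyval(f2,.44),np.polyval(f,.44),np.polyval(f2,.6),np.polyval(f,.6))
E
```

```text
((238.82369995117188, 266.12164306640625), (70.24565124511719, 13.440667152404785), 87.39744567871094)
box centre [0.495  0.2058 0.044 ] [np.float64(0.1547), np.float64(0.0299), np.float64(0.1546), np.float64(0.0295)]
[[0.5463 0.2073 0.044 ]
 [0.5203 0.2067 0.044 ]
 [0.4942 0.2057 0.044 ]
 [0.4679 0.2049 0.044 ]
 [0.4418 0.2229 0.044 ]
 [0.4421 0.204  0.044 ]] [np.int32(139), np.int32(59), np.int32(60), np.int32(62), np.int32(9), np.int32(65), np.int32(32), np.int32(63)]
caps mean [0.4854 0.2086 0.044 ] heading 0.03162089120852139
apron width 0.07084170458778784 heading 0.005389851604058804 fit [ 0.0053899  -0.10898325]
front edge [ 0.48065056 -0.10820112  0.006     ]
[[ 1.58000e+02  3.65389e+02  3.84192e+02  7.31000e-01 -8.30000e-02
   7.30000e-01 -1.26000e-01]
 [ 1.64000e+02  3.65643e+02  3.84621e+02  7.17000e-01 -8.30000e-02
   7.16000e-01 -1.26000e-01]
 [ 1.70000e+02  3.65909e+02  3.85083e+02  7.03000e-01 -8.30000e-02
   7.02000e-01 -1.26000e-01]
 [ 1.76000e+02  3.66625e+02  3.85308e+02  6.89000e-01 -8.40000e-02
   6.88000e-01 -1.26000e-01]
 [ 1.82000e+02  3.66607e+02  3.85318e+02  6.76000e-01 -8.40000e-02
   6.74000e-01 -1.26000e-01]
 [ 1.88000e+02  3.66783e+02  3.86087e+02  6.62000e-01 -8.40000e-02
   6.61000e-01 -1.27000e-01]
 [ 1.94000e+02  3.67423e+02  3.86393e+02  6.48000e-01 -8.40000e-02
   6.47000e-01 -1.27000e-01]
 [ 2.00000e+02  3.67483e+02  3.86292e+02  6.35000e-01 -8.40000e-02
   6.33000e-01 -1.26000e-01]]
lip gap 0.043155347974640386 0.005442538858881154 [ 0.00544259 -0.10872808] 46 -0.10633333969040305 -0.10661169037497817 -0.10546252487476333 -0.10574930576741115
```

```bash
cat >> h.py <<'E'
from scipy.spatial.transform import Rotation as Ro
def togo(x,y,z,h):
    o=sensors.get_obs();R=Ro.from_quat(o["tool_rot"]).as_matrix();p=o["eef_pos"]
    d=R.T@(np.array([x,y,z])-p)*1000
    hx=np.arctan2(R[1,0],R[0,0]);t=np.degrees(hx-h)/6
    print("t%.2f"%o["clock"],"pos",p.round(4),"head %.4f"%hx,"tilt",R[2,:2].round(4),"F",o["ft_force"].round(1),"w %.4f"%o["grip_width"],"| shift",d.round(1),"turn %.3f"%t)
E
python3 -m inch '[1,28,-29,0,0.4, 1,56,-58,0,0.8, 1,84,-87,0,1.2, 1,112,-116,0,1.6, 1,140,-145,0,2.0, 1,168,-174,0,2.4, 1,196,-203,0,2.8, 1,224,-232,0,3.1]'
python3 -c "
from h import *
togo(.4692,.2049,.20,.0316)"
```

```text
clock: 1.1
eef_pos: [0.3036, -0.1717, 0.3041]
tool_rot: [1.0, 0.015, 0.0, 0.0]
ft_force: [1.0, -1.1, -0.5]
grip_width: 0.0854
t1.10 pos [ 0.3036 -0.1717  0.3041] head 0.0292 tilt [0.0008 0.0004] F [ 1.  -1.1 -0.5] w 0.0854 | shift [ 176.4 -371.7  104.1] turn -0.023
```

```bash

python3 -m inch '[1,20,-46,0,0, 1,42,-93,0,0, 1,64,-139,10,0, 1,86,-186,20,0, 1,108,-232,30,0, 1,130,-279,45,0, 1,152,-325,60,0, 1,176,-371,80,0]'
python3 -m inch '[1,0,0,0,0, 1,0,0,0,0, 1,0,0,0,0]'
python3 - <<'E'
from h import *
togo(.4692,.2049,.20,.0316)
c=camera("wrist"); cv2.imwrite("pics/w1.png",c["pixels"][:,:,::-1])
E
```

```text
clock: 1.9
eef_pos: [0.4473, 0.0462, 0.2467]
tool_rot: [0.999, 0.043, -0.001, -0.017]
ft_force: [0.3, -0.4, 0.3]
grip_width: 0.0852
clock: 2.2
eef_pos: [0.4462, 0.0452, 0.2475]
tool_rot: [0.999, 0.042, -0.001, -0.017]
ft_force: [0.6, 0.4, 0.7]
grip_width: 0.0851
t2.20 pos [0.4462 0.0452 0.2475] head 0.0845 tilt [-0.0009 -0.034 ] F [0.6 0.4 0.7] w 0.0851 | shift [  36.4 -155.5   52.8] turn 0.505
```

View pics/w1.png

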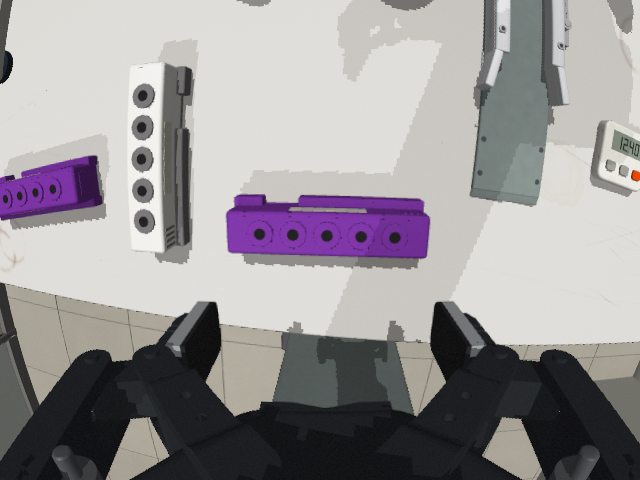

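```bash

python3 -m inch '[1,4,-20,0,0.05, 1,9,-40,0,0.1, 1,14,-60,0,0.2, 1,19,-80,0,0.3, 1,24,-100,0,0.4, 1,28,-120,0,0.5, 1,32,-140,0,0.5, 1,36,-155,0,0.5]'
python3 -m inch '[1,0,0,0,0, 1,0,0,0,0]'
python3 - <<'E'
from h import *
togo(.4692,.2049,.20,.0316)
print(sensors.get_obs()["joint_pos"].round(4))
E
```

```text
clock: 3.05
eef_pos: [0.4783, 0.0626, 0.2513]
tool_rot: [0.998, 0.048, -0.004, -0.036]
ft_force: [-0.8, 0.1, -0.5]
grip_width: 0.0854
clock: 3.25
eef_pos: [0.4781, 0.0629, 0.2513]
tool_rot: [0.998, 0.048, -0.004, -0.036]
ft_force: [-0.6, -0.2, 0.4]
grip_width: 0.0859
t3.25 pos [0.4781 0.0629 0.2513] head 0.0972 tilt [-0.0041 -0.0724] F [-0.6 -0.2  0.4] w 0.0859 | shift [   5.2 -138.1   61.4] turn 0.627
[ 0.0962  0.2385 -0.1395  1.1969  0.0724  3.1406]
```

Joint 6 has reached its limit, which is what tilted the tool. I'll take the equivalent half-turn grasp instead, turning in the negative direction.

```bash

python3 -m inch '[1,0,0,0,-1.4, 1,0,0,0,-2.8, 1,0,0,0,-4.2, 1,0,0,0,-5.6, 1,0,0,0,-7.0, 1,0,0,0,-8.4, 1,0,0,0,-9.8, 1,0,0,0,-11.2]'
python3 -m inch '[1,0,0,0,-1.4, 1,0,0,0,-2.8, 1,0,0,0,-4.2, 1,0,0,0,-5.6, 1,0,0,0,-7.0, 1,0,0,0,-8.4, 1,0,0,0,-9.8, 1,0,0,0,-11.2]'
python3 - <<'E'
from h import *
togo(.4692,.2049,.20,.0316+np.pi)
print(sensors.get_obs()["joint_pos"].round(4))
E
```

```text
clock: 4.05
eef_pos: [0.4779, 0.063, 0.2514]
tool_rot: [0.803, 0.595, 0.017, -0.032]
ft_force: [0.2, 0.3, 0.7]
grip_width: 0.0856
clock: 4.85
eef_pos: [0.4779, 0.063, 0.2514]
tool_rot: [0.339, 0.94, 0.032, -0.017]
ft_force: [0.3, 0.4, 0.7]
grip_width: 0.0853
t4.85 pos [0.4779 0.063  0.2514] head 2.4504 tilt [0.0542 0.048 ] F [0.3 0.4 0.7] w 0.0853 | shift [ 94.2 100.9  61.5] turn -6.902
[ 0.0965  0.2381 -0.1399  1.1969  0.0724  0.7889]
```

The tilt of 0.072 rad (joint 5) stays in the commanded pose. Pressing gently past joint 6's opposite limit should undo it, so I'll turn on to −π and watch the tilt.

```bash

python3 -m inch '[1,0,0,0,-1.4, 1,0,0,0,-2.8, 1,0,0,0,-4.2, 1,0,0,0,-5.6, 1,0,0,0,-7.0, 1,0,0,0,-8.4, 1,0,0,0,-9.8, 1,0,0,0,-11.2]'
python3 -m inch '[1,0,0,0,-1.4, 1,0,0,0,-2.8, 1,0,0,0,-4.2, 1,0,0,0,-5.6, 1,0,0,0,-7.0, 1,0,0,0,-8.4, 1,0,0,0,-9.8, 1,0,0,0,-11.2]'
python3 -m inch '[1,0,0,0,-1.4, 1,0,0,0,-2.8, 1,0,0,0,-4.2, 1,0,0,0,-5.6, 1,0,0,0,-7.0, 1,0,0,0,-8.4, 1,0,0,0,-9.8, 1,0,0,0,-11.2]'
python3 -m inch '[1,0,0,0,-1.4, 1,0,0,0,-2.8, 1,0,0,0,-3.7, 1,0,0,0,-3.7]'
python3 - <<'E'
from h import *
togo(.4692,.2049,.20,.0316+np.pi)
print(sensors.get_obs()["joint_pos"].round(4))
E
```

```text
clock: 5.65
eef_pos: [0.4779, 0.063, 0.2514]
tool_rot: [-0.238, 0.971, 0.036, 0.003]
ft_force: [-0.1, 0.4, -0.5]
grip_width: 0.0854
clock: 6.45
eef_pos: [0.4778, 0.063, 0.2514]
tool_rot: [0.735, -0.677, -0.028, -0.023]
ft_force: [0.0, -0.2, 0.1]
grip_width: 0.085
clock: 7.25
eef_pos: [0.4779, 0.0631, 0.2514]
tool_rot: [0.987, -0.157, -0.011, -0.035]
ft_force: [-0.1, 0.9, 0.3]
grip_width: 0.0855
clock: 7.65
eef_pos: [0.4779, 0.0631, 0.2514]
tool_rot: [0.999, 0.033, -0.004, -0.036]
ft_force: [-0.4, 0.2, -0.9]
grip_width: 0.0856
t7.65 pos [0.4779 0.0631 0.2514] head 0.0660 tilt [-0.0063 -0.0722] F [-0.4  0.2 -0.9] w 0.0856 | shift [   1.  -138.    61.5] turn -29.672
[ 0.0965  0.2382 -0.1398  1.1969  0.0724 -3.111 ]
```

```bash

python3 -m inch '[1,0,0,0,-0.5, 1,0,0,0,-1.0, 1,0,0,0,-1.0]'
python3 - <<'E'
from h import *
togo(.4692,.2049,.20,.0316+np.pi)
print(sensors.get_obs()["joint_pos"].round(4))
E
```

```text
clock: 7.95
eef_pos: [0.4747, 0.0843, 0.2515]
tool_rot: [0.997, 0.073, -0.001, -0.029]
ft_force: [0.3, -0.3, -0.0]
grip_width: 0.0853
t7.95 pos [0.4747 0.0843 0.2515] head 0.1467 tilt [ 0.0013 -0.0575] F [ 0.3 -0.3 -0. ] w 0.0853 | shift [  12.1 -117.    58.3] turn -28.901
[ 0.1481  0.2349 -0.1432  1.1913  0.0576 -3.1402]
```

```bash

python3 -m inch '[1,0,0,0,-0.5, 1,0,0,0,-1.0, 1,0,0,0,-1.5, 1,0,0,0,-1.5]'
python3 - <<'E'
from h import *
togo(.4692,.2049,.20,.0316+np.pi)
print(sensors.get_obs()["joint_pos"].round(4))
E
```

```text
clock: 8.35
eef_pos: [0.4641, 0.1249, 0.2515]
tool_rot: [0.992, 0.125, 0.003, -0.013]
ft_force: [0.9, -0.2, -0.0]
grip_width: 0.0858
t8.35 pos [0.4641 0.1249 0.2515] head 0.2496 tilt [ 0.0092 -0.025 ] F [ 0.9 -0.2 -0. ] w 0.0858 | shift [ 24.2 -74.9  53.6] turn -27.918
[ 0.2509  0.227  -0.1526  1.1819  0.025  -3.1403]
```

```bash

python3 -m inch '[1,0,0,0,-0.5, 1,0,0,0,-1.0, 1,0,0,0,-1.0]'
python3 - <<'E'
from h import *
togo(.4692,.2049,.20,.0316+np.pi)
print(sensors.get_obs()["joint_pos"].round(4))
E
```

```text
clock: 8.65
eef_pos: [0.4556, 0.151, 0.2515]
tool_rot: [0.987, 0.158, 0.005, -0.002]
ft_force: [1.1, -0.8, -0.5]
grip_width: 0.0853
t8.65 pos [0.4556 0.151  0.2515] head 0.3174 tilt [ 0.0114 -0.0029] F [ 1.1 -0.8 -0.5] w 0.0853 | shift [ 29.2 -46.8  52. ] turn -27.271
[ 3.1860e-01  2.2440e-01 -1.5600e-01  1.1790e+00  2.9000e-03 -3.1404e+00]
```

```bash

python3 -m inch '[1,4,-6,0,1.4, 1,8,-12,0,2.8, 1,12,-18,0,4.2, 1,16,-24,0,5.6, 1,20,-30,0,7.0, 1,24,-36,0,8.4, 1,27,-42,0,9.8, 1,29,-47,0,11.2]'
python3 -m inch '[1,0,0,0,1.4, 1,0,0,0,2.8, 1,0,0,0,4.2, 1,0,0,0,5.6, 1,0,0,0,7.0, 1,0,0,0,8.4, 1,0,0,0,9.8, 1,0,0,0,11.2]'
python3 -m inch '[1,0,0,0,1.4, 1,0,0,0,2.8, 1,0,0,0,4.2, 1,0,0,0,5.6, 1,0,0,0,7.0, 1,0,0,0,8.4, 1,0,0,0,9.8, 1,0,0,0,10.3]'
python3 - <<'E'
from h import *
togo(.4692,.2049,.20,.0316+np.pi)
print(sensors.get_obs()["joint_pos"].round(4))
E
```

```text
clock: 9.45
eef_pos: [0.4693, 0.2034, 0.2519]
tool_rot: [0.908, -0.419, 0.003, -0.005]
ft_force: [0.1, 0.0, 0.1]
grip_width: 0.0856
clock: 10.25
eef_pos: [0.4692, 0.203, 0.2519]
tool_rot: [-0.524, 0.851, -0.0, 0.006]
ft_force: [0.2, 0.0, -0.5]
grip_width: 0.0852
clock: 11.05
eef_pos: [0.4692, 0.2031, 0.2519]
tool_rot: [-0.014, 1.0, 0.003, 0.005]
ft_force: [-0.5, -0.3, -0.5]
grip_width: 0.0852
t11.05 pos [0.4692 0.2031 0.2519] head -3.1139 tilt [-0.0102  0.0055] F [-0.5 -0.3 -0.5] w 0.0852 | shift [ 0.5  1.6 51.9] turn -60.037
[ 0.4078  0.284  -0.0752  1.2001  0.0013  0.3801]
```

```bash

python3 -m inch '[1,0,1,20,0, 1,0,2,45,0, 1,0,2,70,0, 1,0,2,95,0, 1,0,2,115,0, 1,0,2,115,0]'
python3 - <<'E'
from h import *
togo(.4692,.2049,.093,.0316-np.pi)
c=camera("scene"); cv2.imwrite("pics/s2.png",cv2.resize(c["pixels"][190:340,180:380,::-1],None,fx=4,fy=4,interpolation=2))
E
```

```text
clock: 11.65
eef_pos: [0.4683, 0.205, 0.1341]
tool_rot: [-0.016, 1.0, 0.002, 0.002]
ft_force: [-0.1, 1.0, 0.0]
grip_width: 0.0855
t11.65 pos [0.4683 0.205  0.1341] head -3.1099 tilt [-0.0044  0.0032] F [-0.1  1.   0. ] w 0.0855 | shift [-0.7 -0.3 41.1] turn 0.001
```

View pics/s2.png

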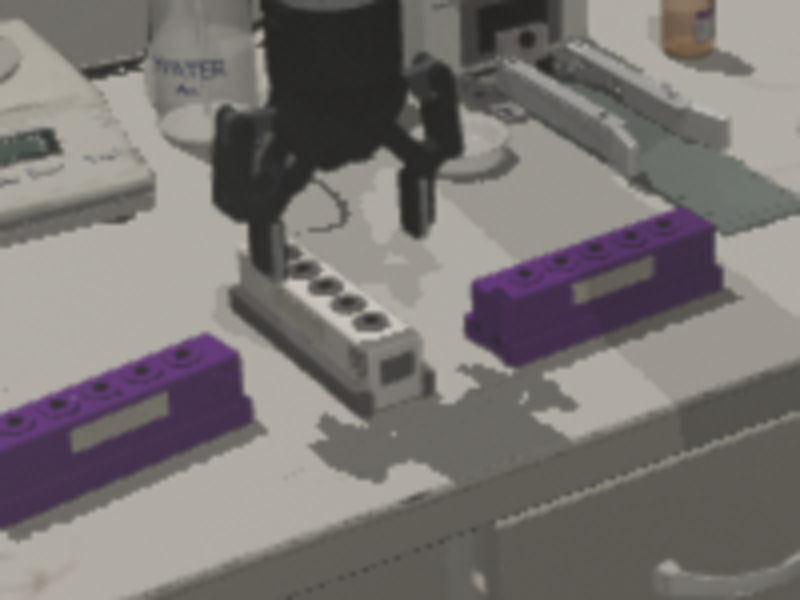

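The open fingers straddle the white cassette, crop about (345,250). Descending and gripping.

```bash

python3 -m inch '[1,-1,0,15,0, 1,-1,0,30,0, 1,-1,0,41,0, 1,-1,0,41,0, 0,-1,0,41,0, -0.5,-1,0,41,0, -1,-1,0,41,0, -1,-1,0,41,0]'
python3 -m inch '[-1,0,0,0,0, -1,0,0,0,0, -1,0,0,0,0, -1,0,0,0,0]'
python3 -c "
from h import *
togo(.4692,.2049,.093,.0316-np.pi)"
```

```text
clock: 12.5
eef_pos: [0.4719, 0.2072, 0.0971]
tool_rot: [-0.017, 1.0, 0.003, 0.006]
ft_force: [-1.4, 0.2, -1.9]
grip_width: 0.0335
clock: 12.9
eef_pos: [0.4719, 0.2073, 0.097]
tool_rot: [-0.017, 1.0, 0.003, 0.006]
ft_force: [-1.2, -1.6, 6.0]
grip_width: 0.0333
t12.90 pos [0.4719 0.2073 0.097 ] head -3.1079 tilt [-0.0122  0.006 ] F [-1.2 -1.6  6. ] w 0.0333 | shift [ 2.8 -2.3  4. ] turn 0.020
```

```bash

python3 -m inch '[-1,0,0,-5,0, -1,0,0,-10,0, -1,0,0,-20,0, -1,0,0,-20,0]'
python3 - <<'E'
from h import *
togo(.4692,.2049,.093,.0316-np.pi)
c=camera("scene"); a=cv2.resize(c["pixels"][220:310,200:310,::-1],None,fx=6,fy=6,interpolation=2)
cv2.imwrite("pics/s3.png",a)
c=camera("wrist"); cv2.imwrite("pics/w3.png",c["pixels"][:,:,::-1])
E
```

```text
clock: 13.3
eef_pos: [0.4717, 0.2075, 0.1173]
tool_rot: [-0.017, 1.0, 0.004, 0.006]
ft_force: [0.5, 0.2, -3.7]
grip_width: 0.0331
t13.30 pos [0.4717 0.2075 0.1173] head -3.1077 tilt [-0.0123  0.0069] F [ 0.5  0.2 -3.7] w 0.0331 | shift [ 2.9 -2.7 24.3] turn 0.022
```

View pics/s3.png

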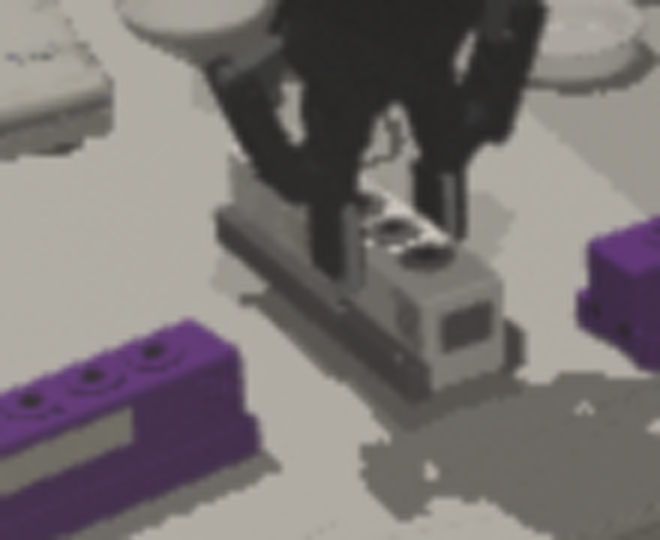

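View pics/w3.png

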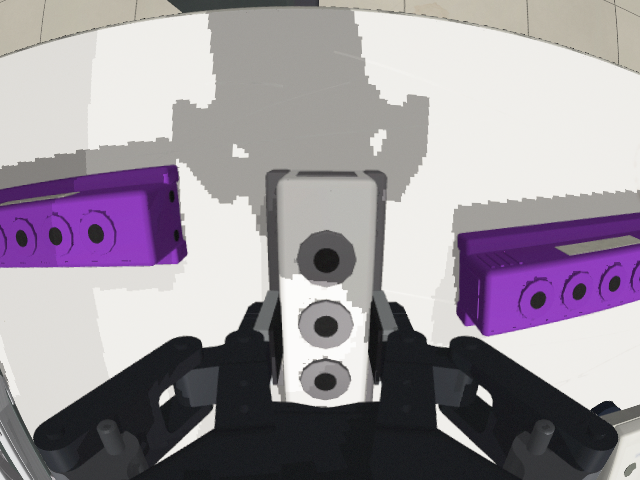

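```bash

python3 -m inch '[-1,0,0,-30,0, -1,0,0,-60,0, -1,3,-30,-65,0, -1,6,-70,-65,0.1, -1,9,-110,-65,0.1, -1,11,-150,-65,0.2, -1,14,-190,-65,0.2, -1,17,-230,-65,0.27]'
python3 -m inch '[-1,1,-30,0,0, -1,2,-55,0,0, -1,3,-75,0,0, -1,3,-84,0,0, -1,3,-84,0,0]'
python3 - <<'E'
from h import *
import pickle
togo(.463,-.1064,.12,.0054-np.pi)
c=camera("top"); pickle.dump(c,open("top4.pkl","wb"))
cv2.imwrite("pics/t4.png",cv2.resize(c["pixels"][80:330,290:490,::-1],None,fx=2.4,fy=2.4,interpolation=2))
c=camera("scene"); cv2.imwrite("pics/s4.png",cv2.resize(c["pixels"][150:300,240:440,::-1],None,fx=4,fy=4,interpolation=2))
E
```

```text
clock: 14.2
eef_pos: [0.4606, -0.0252, 0.1792]
tool_rot: [-0.003, 1.0, 0.003, 0.005]
ft_force: [1.6, 0.0, -3.4]
grip_width: 0.0335
clock: 14.7
eef_pos: [0.4585, -0.1085, 0.1787]
tool_rot: [-0.002, 1.0, 0.003, 0.005]
ft_force: [-0.6, 0.1, -3.4]
grip_width: 0.0335
t14.70 pos [ 0.4585 -0.1085  0.1787] head -3.1380 tilt [-0.0098  0.0064] F [-0.6  0.1 -3.4] w 0.0335 | shift [-3.9  1.7 58.7] turn -0.017
```

View pics/t4.png

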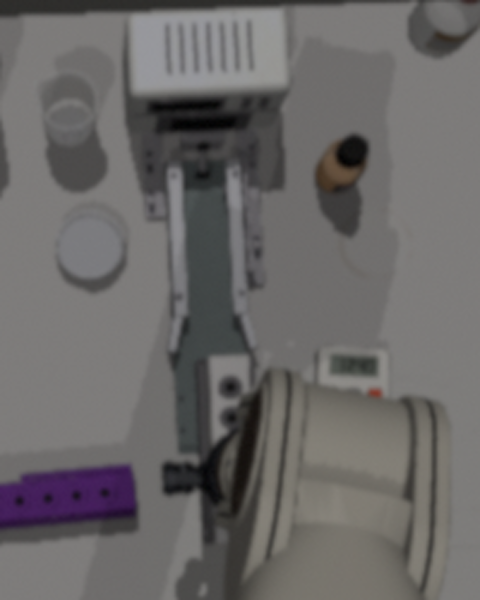

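View pics/s4.png

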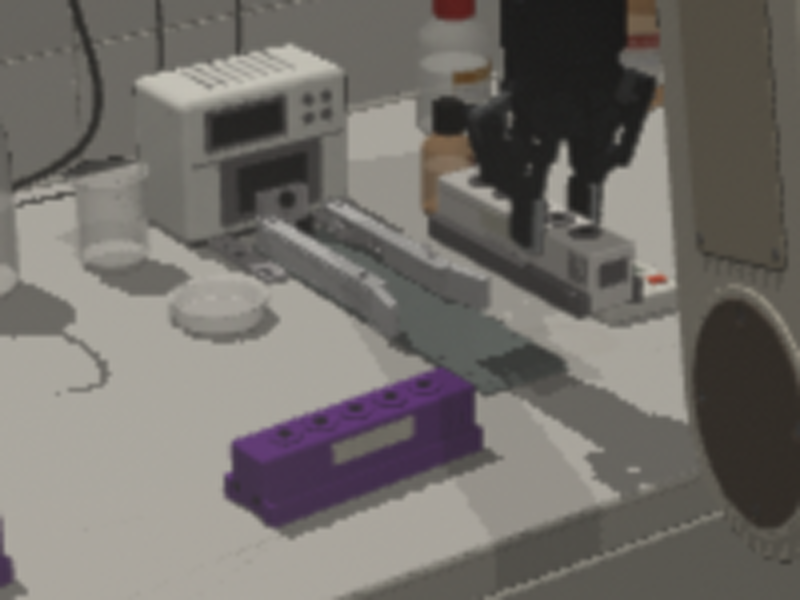

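```bash

python3 - <<'E'
from h import *
import pickle
c=pickle.load(open("top4.pkl","rb"));g=cv2.cvtColor(c["pixels"],cv2.COLOR_RGB2GRAY)
z=.1787-.097+.044
m=np.zeros_like(g);m[228:264,377:394]=(g[228:264,377:394]<105)*255
n,_,st,ce=cv2.connectedComponentsWithStats(m)
for i in range(1,n): print(st[i],ce[i].round(1),onz(c,*ce[i],z).round(4))
for v in (232,236): print(g[v,365:405].tolist())
print(g[220:240,388].tolist())
E
```

```text
[377 228   2   2   3] [377.3 228.3] [ 0.5591 -0.0926  0.1257]
[393 228   1   1   1] [393. 228.] [ 0.5587 -0.1245  0.1257]
[377 234  17  30 316] [386.2 250.7] [ 0.5128 -0.1087  0.1257]
[68, 70, 70, 68, 67, 62, 56, 55, 58, 59, 61, 79, 106, 125, 131, 132, 131, 131, 131, 130, 130, 130, 131, 130, 130, 130, 128, 124, 109, 82, 68, 75, 89, 103, 112, 112, 107, 101, 102, 104]
[70, 69, 70, 69, 68, 63, 54, 53, 60, 62, 63, 74, 99, 119, 130, 131, 128, 123, 114, 108, 103, 102, 106, 113, 121, 127, 128, 123, 106, 80, 73, 88, 101, 99, 84, 66, 59, 68, 83, 93]
[68, 70, 70, 69, 70, 70, 75, 90, 111, 124, 129, 130, 130, 130, 129, 125, 113, 92, 74, 60]
```

```bash

python3 - <<'E'
from h import *
import pickle
c=pickle.load(open("top4.pkl","rb"))
for p in ((376.65,232),(393.4,232),(385.05,227.3)): print(onz(c,*p,.1257).round(4))
E
```

```text
[ 0.5516 -0.0909  0.1257]
[ 0.5505 -0.1249  0.1257]
[ 0.5607 -0.1084  0.1257]
```

```bash

python3 -m inch '[-1,-3,1,15,0, -1,-5,2,35,0, -1,-5,2,55,0, -1,-5,2,66,0, -1,-5,2,66,0]'
python3 - <<'E'
from h import *
togo(.4635,-.1067,.1035,.0054-np.pi)
c=camera("scene"); cv2.imwrite("pics/s5.png",cv2.resize(c["pixels"][170:270,270:400,::-1],None,fx=6,fy=6,interpolation=2))
E
```

```text
clock: 15.3
eef_pos: [0.463, -0.1041, 0.1114]
tool_rot: [-0.004, 1.0, 0.004, 0.003]
ft_force: [0.2, 0.6, -2.8]
grip_width: 0.0335
t15.30 pos [ 0.463  -0.1041  0.1114] head -3.1344 tilt [-0.0062  0.0074] F [ 0.2  0.6 -2.8] w 0.0335 | shift [-0.4 -2.7  7.9] turn 0.017
```

View pics/s5.png

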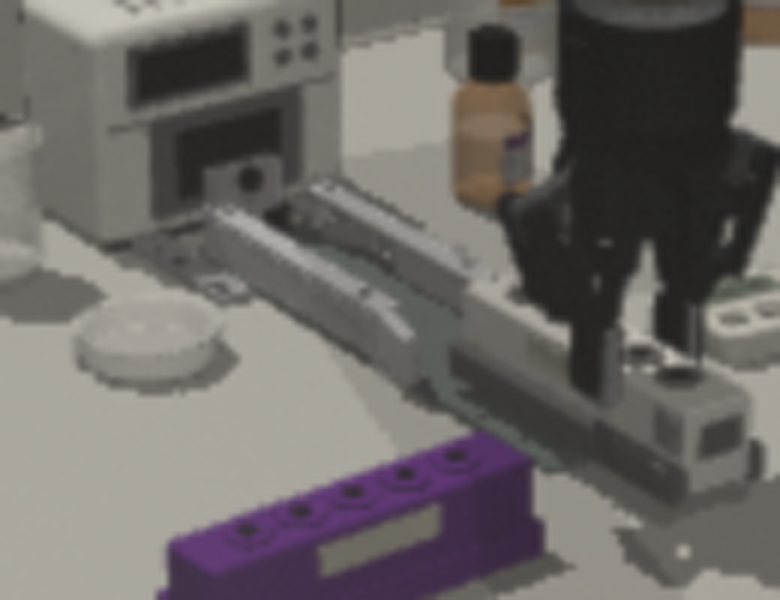

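```bash

python3 -m inch '[-1,0,-2.5,3,0, -1,0,-2.5,6,0, -1,0,-2.5,7.5,0, -1,0,-2.5,7.5,0]'
python3 - <<'E'
from h import *
togo(.4635,-.1067,.1035,.0054-np.pi)
E
```

```text
clock: 15.75
eef_pos: [0.4644, -0.1079, 0.1056]
tool_rot: [-0.003, 1.0, 0.003, 0.005]
ft_force: [0.3, 0.3, -3.3]
grip_width: 0.0335
t15.75 pos [ 0.4644 -0.1079  0.1056] head -3.1363 tilt [-0.0104  0.0062] F [ 0.3  0.3 -3.3] w 0.0335 | shift [0.9 1.2 2.1] turn -0.001
```

```bash

python3 -m inch '[-1,0,1,1,0, -1,0,1,2,0, -1,0,1,2,0]'
python3 - <<'E'
from h import *
togo(.4635,-.1067,.1035,.0054-np.pi)
E
```

```text
clock: 16.05
eef_pos: [0.4644, -0.1067, 0.1034]
tool_rot: [-0.003, 1.0, 0.003, 0.005]
ft_force: [-0.8, 1.4, -3.5]
grip_width: 0.0337
t16.05 pos [ 0.4644 -0.1067  0.1034] head -3.1360 tilt [-0.0101  0.0062] F [-0.8  1.4 -3.5] w 0.0337 | shift [ 0.9  0.1 -0.1] turn 0.002
```

```bash

python3 -m inch '[-1,0,0,1,0, -1,0,0,1,0]'
python3 -m inch '[-1,0,0,1,0, -1,0,0,1,0]'
python3 - <<'E'
from h import *
togo(.4635,-.1067,.1035,.0054-np.pi)
c=camera("scene"); cv2.imwrite("pics/s6.png",cv2.resize(c["pixels"][170:270,270:400,::-1],None,fx=6,fy=6,interpolation=2))
E
```

```text
clock: 16.25
eef_pos: [0.4646, -0.1068, 0.103]
tool_rot: [-0.003, 1.0, 0.003, 0.005]
ft_force: [-2.3, -0.4, 2.5]
grip_width: 0.0337
clock: 16.45
eef_pos: [0.4645, -0.1068, 0.1029]
tool_rot: [-0.003, 1.0, 0.003, 0.006]
ft_force: [-4.9, 1.1, 10.6]
grip_width: 0.0334
t16.45 pos [ 0.4645 -0.1068  0.1029] head -3.1361 tilt [-0.0111  0.0059] F [-4.9  1.1 10.6] w 0.0334 | shift [ 1.   0.1 -0.6] turn 0.001
```

View pics/s6.png

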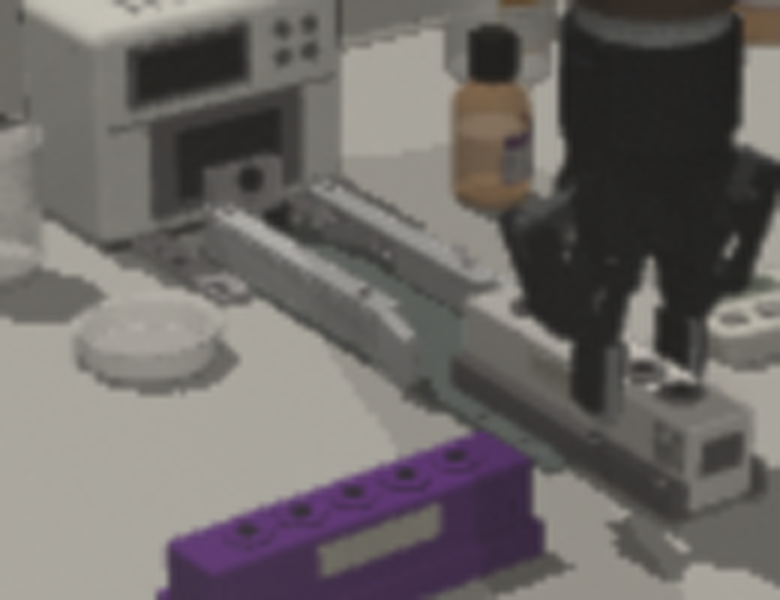

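Down on the apron. I'll ease off 1 mm and slide in slowly.

```bash

python3 -m inch '[-1,0,0,-1,0, -1,-4,0,-1,0, -1,-8,0,-1,0, -1,-12,0,-1,0, -1,-16,0,-1,0, -1,-20,0,-1,0, -1,-25,0,-1,0, -1,-25,0,-1,0]'
python3 - <<'E'
from h import *
togo(.5345,-.1063,.1035,.0054-np.pi)
E
```

```text
clock: 17.3
eef_pos: [0.4906, -0.1068, 0.1031]
tool_rot: [-0.003, 1.0, 0.003, 0.006]
ft_force: [0.3, -0.3, 1.6]
grip_width: 0.0336
t17.30 pos [ 0.4906 -0.1068  0.1031] head -3.1360 tilt [-0.0121  0.0057] F [ 0.3 -0.3  1.6] w 0.0336 | shift [-43.9   0.3   0.1] turn 0.002
```

```bash

python3 -m inch '[-1,-3,0,0,0, -1,-6,0,0,0, -1,-9,0,0,0, -1,-12,0,0,0, -1,-15,0,0,0, -1,-18,0,0,0, -1,-20,0,0,0]'
python3 - <<'E'
from h import *
togo(.5345,-.1063,.1035,.0054-np.pi)
c=camera("scene"); cv2.imwrite("pics/s7.png",cv2.resize(c["pixels"][170:270,270:400,::-1],None,fx=6,fy=6,interpolation=2))
c=camera("top"); cv2.imwrite("pics/t7.png",cv2.resize(c["pixels"][130:260,330:430,::-1],None,fx=4.5,fy=4.5,interpolation=2))
E
```

```text
clock: 18.0
eef_pos: [0.5094, -0.1066, 0.1031]
tool_rot: [-0.003, 1.0, 0.003, 0.005]
ft_force: [-3.5, -0.0, 5.8]
grip_width: 0.0333
t18.00 pos [ 0.5094 -0.1066  0.1031] head -3.1362 tilt [-0.0099  0.0059] F [-3.5 -0.   5.8] w 0.0333 | shift [-25.1   0.2  -0.2] turn 0.000
```

View pics/s7.png

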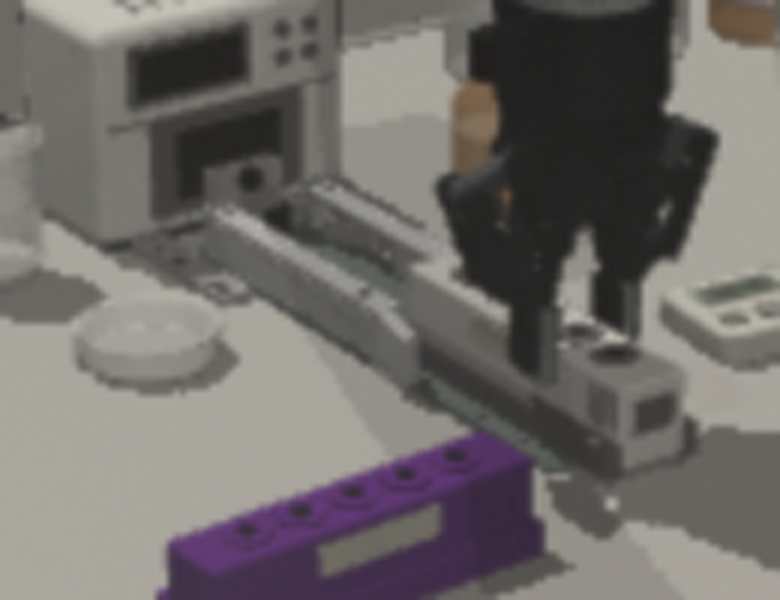

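View pics/t7.png

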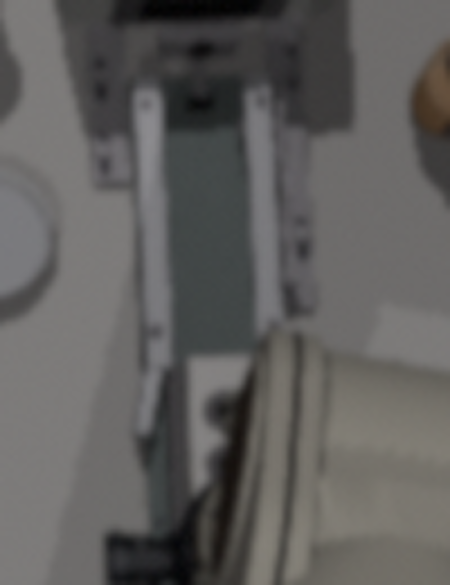

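The nose is at the mouth, top-crop (220,355), and lies midway between the rails. Continuing.

```bash

python3 -m inch '[-1,-3,0,-0.5,0, -1,-6,0,-0.5,0, -1,-9,0,-0.5,0, -1,-12,0,-0.5,0, -1,-15,0,-0.5,0, -1,-15,0,-0.5,0]'
python3 - <<'E'
from h import *
togo(.5345,-.1063,.1035,.0054-np.pi)
E
```

```text
clock: 18.7
eef_pos: [0.525, -0.1064, 0.1032]
tool_rot: [-0.003, 1.0, 0.003, 0.005]
ft_force: [-0.0, -0.2, -2.5]
grip_width: 0.0336
t18.70 pos [ 0.525  -0.1064  0.1032] head -3.1358 tilt [-0.0105  0.0064] F [-0.  -0.2 -2.5] w 0.0336 | shift [-9.5  0.  -0.2] turn 0.003
```

```bash

python3 -m inch '[-1,-4,0,0,0, -1,-8,0,0,0, -1,-12,0,0,0, -1,-15,0,0,0, -1,-15,0,0,0]'
python3 - <<'E'
from h import *
togo(.5345,-.1063,.1035,.0054-np.pi)
c=camera("scene"); cv2.imwrite("pics/s8.png",cv2.resize(c["pixels"][170:270,270:400,::-1],None,fx=6,fy=6,interpolation=2))
E
```

```text
clock: 19.2
eef_pos: [0.54, -0.1064, 0.1037]
tool_rot: [-0.003, 1.0, 0.003, 0.005]
ft_force: [-0.1, -0.7, -3.1]
grip_width: 0.0332
t19.20 pos [ 0.54   -0.1064  0.1037] head -3.1359 tilt [-0.0106  0.0062] F [-0.1 -0.7 -3.1] w 0.0332 | shift [5.5 0.1 0.1] turn 0.003
```

View pics/s8.png

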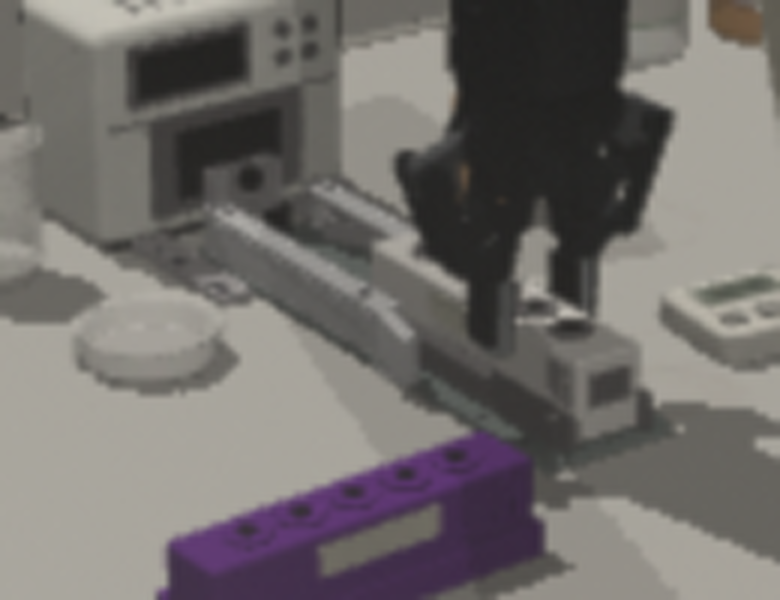

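```bash

python3 -m inch '[0,0,0,0,0, 0.3,0,0,0,0, 0.3,0,0,0,0, 0.3,0,0,0,0, 0.3,0,0,-10,0, 0.3,0,0,-30,0, 0.3,0,0,-60,0, 0.3,0,0,-65,0]'
python3 - <<'E'
from h import *
togo(.455,-.1066,.16,.0054-np.pi)
c=camera("scene"); cv2.imwrite("pics/s9.png",cv2.resize(c["pixels"][170:270,270:400,::-1],None,fx=6,fy=6,interpolation=2))
E
```

```text
clock: 20.05
eef_pos: [0.541, -0.1072, 0.1731]
tool_rot: [-0.003, 1.0, 0.002, 0.009]
ft_force: [1.1, -0.7, 0.1]
grip_width: 0.0553
t20.05 pos [ 0.541  -0.1072  0.1731] head -3.1360 tilt [-0.0174  0.0047] F [ 1.1 -0.7  0.1] w 0.0553 | shift [86.2  1.1 11.6] turn 0.001
```

View pics/s9.png

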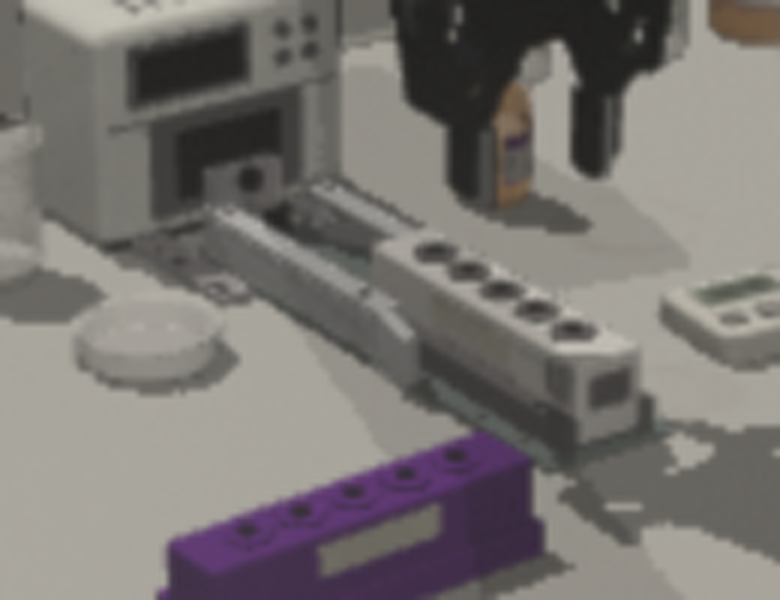

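Released; the cassette lies straight, nose in the rails. Now I'll move behind it with the fingers shut.

```bash

python3 -m inch '[-1,20,0,0,0, -1,45,0,0,0, -1,70,0,0,0, -1,86,1,0,0, -1,86,1,0,0, -1,86,1,0,0]'
python3 - <<'E'
from h import *
togo(.455,-.1066,.088,.0054-np.pi)
import pickle
c=camera("top"); pickle.dump(c,open("top10.pkl","wb")); cv2.imwrite("pics/t10.png",cv2.resize(c["pixels"][130:290,320:440,::-1],None,fx=3.7,fy=3.7,interpolation=2))
E
```

```text
clock: 20.7
eef_pos: [0.4531, -0.1063, 0.1678]
tool_rot: [-0.003, 1.0, 0.003, 0.005]
ft_force: [0.1, 0.3, -0.6]
grip_width: -0.0001
t20.70 pos [ 0.4531 -0.1063  0.1678] head -3.1362 tilt [-0.0109  0.0062] F [ 0.1  0.3 -0.6] w -0.0001 | shift [-1.  -0.8 79.8] turn 0.000
```

View pics/t10.png

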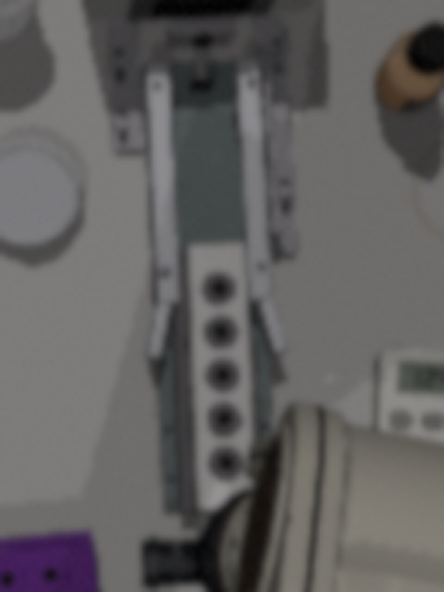

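```bash

python3 - <<'E'
from h import *
import pickle
c=pickle.load(open("top10.pkl","rb"))
for p in ((219,288),(221,331),(222,375),(224,419),(226,463)):
    print(onz(c,320+p[0]/3.7,130+p[1]/3.7,.050).round(4))
E
python3 -m inch '[-1,-1,-1,25,0, -1,-1,-1,50,0, -1,-1,-1,70,0, -1,-1,-1,79,0, -1,-1,-1,79,0]'
python3 - <<'E'
from h import *
togo(.47,-.1066,.088,.0054-np.pi)
c=camera("scene"); cv2.imwrite("pics/s10.png",cv2.resize(c["pixels"][170:270,270:400,::-1],None,fx=6,fy=6,interpolation=2))
E
```

```text
[ 0.6129 -0.1072  0.05  ]
[ 0.587  -0.1072  0.05  ]
[ 0.5608 -0.1067  0.05  ]
[ 0.5346 -0.1067  0.05  ]
[ 0.5086 -0.1068  0.05  ]
clock: 21.25
eef_pos: [0.4544, -0.1066, 0.0876]
tool_rot: [-0.003, 1.0, 0.003, 0.004]
ft_force: [0.0, 1.1, 0.4]
grip_width: -0.0003
t21.25 pos [ 0.4544 -0.1066  0.0876] head -3.1357 tilt [-0.0077  0.0068] F [0.  1.1 0.4] w -0.0003 | shift [-15.6  -0.1  -0.3] turn 0.004
```

View pics/s10.png

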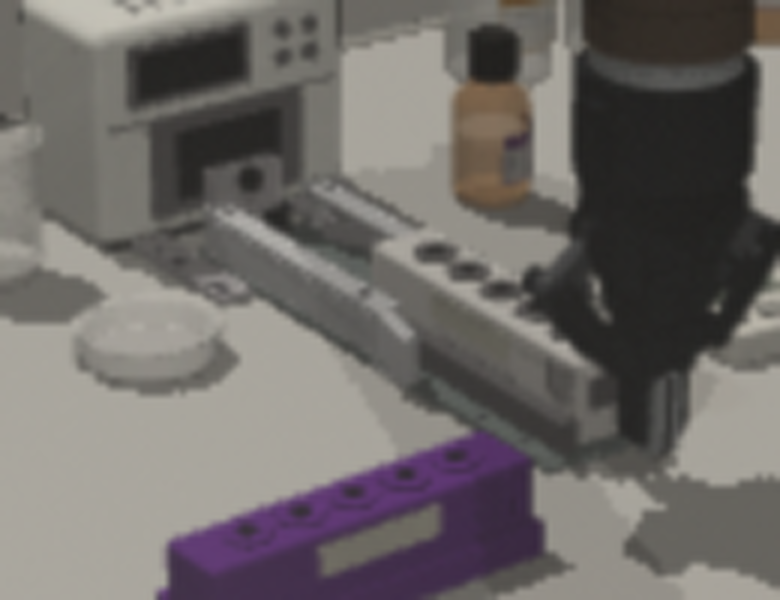

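```bash

python3 -m inch '[-1,-6,0,0,0, -1,-12,0,0,0, -1,-18,0,0,0, -1,-24,0,0,0, -1,-31,0,0,0, -1,-38,0,0,0, -1,-45,0,0,0, -1,-52,0,0,0]'
python3 - <<'E'
from h import *
togo(.545,-.1061,.088,.0054-np.pi)
E
```

```text
clock: 22.1
eef_pos: [0.5071, -0.1064, 0.0893]
tool_rot: [-0.003, 1.0, 0.003, 0.005]
ft_force: [-0.9, -0.0, 2.0]
grip_width: 0.0
t22.10 pos [ 0.5071 -0.1064  0.0893] head -3.1360 tilt [-0.01    0.0063] F [-0.9 -0.   2. ] w 0.0000 | shift [-37.9   0.1   1.7] turn 0.002
```

```bash

python3 -m inch '[-1,-5,0,0,0, -1,-10,0,0,0, -1,-15,0,0,0, -1,-20,0,0,0, -1,-25,0,0,0, -1,-30,0,0,0, -1,-35,0,0,0, -1,-35,0,0,0]'
python3 - <<'E'
from h import *
togo(.57,-.1060,.088,.0054-np.pi)
E
```

```text
clock: 22.9
eef_pos: [0.5428, -0.1063, 0.09]
tool_rot: [-0.003, 1.0, 0.003, 0.006]
ft_force: [-0.9, 0.4, -0.4]
grip_width: -0.0002
t22.90 pos [ 0.5428 -0.1063  0.09  ] head -3.1359 tilt [-0.0119  0.006 ] F [-0.9  0.4 -0.4] w -0.0002 | shift [-27.2   0.2   2.3] turn 0.003
```

Next, short pushes while watching the x force.

```bash

python3 -m inch '[-1,-2,0,0.5,0, -1,-4,0,1,0, -1,-6,0,1,0]'
python3 -m inch '[-1,-2,0,0,0, -1,-4,0,0.5,0, -1,-4,0,0.5,0]'
python3 -m inch '[-1,-1.5,0,0,0, -1,-3,0,0,0, -1,-3,0,0,0]'
```

```text
clock: 23.2
eef_pos: [0.5473, -0.1062, 0.0888]
tool_rot: [-0.003, 1.0, 0.003, 0.005]
ft_force: [-2.2, 0.3, 1.4]
grip_width: 0.0001
clock: 23.5
eef_pos: [0.5521, -0.1062, 0.0884]
tool_rot: [-0.003, 1.0, 0.003, 0.005]
ft_force: [0.1, -0.3, -0.4]
grip_width: -0.0001
clock: 23.8
eef_pos: [0.5541, -0.1061, 0.0883]
tool_rot: [-0.003, 1.0, 0.003, 0.004]
ft_force: [-3.6, -1.0, 2.9]
grip_width: 0.0003
```

```bash

python3 -m inch '[-1,-1.5,0,0,0, -1,-3,0,0,0, -1,-3,0,0,0]'
python3 -m inch '[-1,-1,0,0,0, -1,-2,0,0,0, -1,-2,0,0,0]'
python3 -m inch '[-1,-1,0,0,0, -1,-2,0,0,0, -1,-2,0,0,0]'
python3 -m inch '[-1,-1,0,0,0, -1,-2,0,0,0, -1,-2,0,0,0]'
```

```text
clock: 24.1
eef_pos: [0.557, -0.1061, 0.0883]
tool_rot: [-0.003, 1.0, 0.003, 0.004]
ft_force: [-5.2, 0.3, 4.0]
grip_width: 0.0002
clock: 24.4
eef_pos: [0.5589, -0.1061, 0.0883]
tool_rot: [-0.003, 1.0, 0.003, 0.004]
ft_force: [-5.4, 0.3, 3.1]
grip_width: 0.0005
clock: 24.7
eef_pos: [0.5608, -0.1061, 0.0883]
tool_rot: [-0.003, 1.0, 0.003, 0.004]
ft_force: [-5.7, 0.3, 3.2]
grip_width: -0.0004
clock: 25.0
eef_pos: [0.5631, -0.1061, 0.0883]
tool_rot: [-0.003, 1.0, 0.003, 0.005]
ft_force: [-4.6, 0.7, 1.7]
grip_width: 0.0001
```

```bash

python3 -m inch '[-1,-1.5,0,0,0, -1,-3,0,0,0, -1,-3,0,0,0]'
python3 -m inch '[-1,-1.5,0,0,0, -1,-3,0,0,0, -1,-3,0,0,0]'
python3 -m inch '[-1,-1,0,0,0, -1,-2,0,0,0, -1,-2,0,0,0]'
python3 -m inch '[-1,-1,0,0,0, -1,-2,0,0,0, -1,-2,0,0,0]'
```

```text
clock: 25.3
eef_pos: [0.567, -0.1061, 0.0883]
tool_rot: [-0.003, 1.0, 0.003, 0.005]
ft_force: [-3.0, -0.9, 0.5]
grip_width: 0.0004
clock: 25.6
eef_pos: [0.5699, -0.1061, 0.0883]
tool_rot: [-0.003, 1.0, 0.003, 0.005]
ft_force: [-2.3, -0.8, -2.2]
grip_width: -0.0002
clock: 25.9
eef_pos: [0.5717, -0.1061, 0.0884]
tool_rot: [-0.003, 1.0, 0.003, 0.005]
ft_force: [-2.4, 0.2, -1.2]
grip_width: -0.0002
clock: 26.2
eef_pos: [0.5738, -0.1061, 0.0886]
tool_rot: [-0.003, 1.0, 0.003, 0.005]
ft_force: [-1.9, 0.2, -1.7]
grip_width: 0.0003
```

```bash

python3 - <<'E'
from h import *
togo(.58,-.1060,.088,.0054-np.pi)
c=camera("top"); cv2.imwrite("pics/t11.png",cv2.resize(c["pixels"][140:230,350:415,::-1],None,fx=6,fy=6,interpolation=2))
E
```

```text
t26.20 pos [ 0.5738 -0.1061  0.0886] head -3.1360 tilt [-0.0105  0.0062] F [-1.9  0.2 -1.7] w 0.0003 | shift [-6.2  0.   0.6] turn 0.002
```

View pics/t11.png

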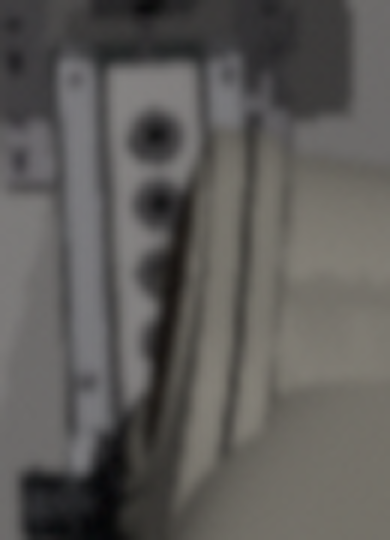

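```bash

python3 -c "
from h import *;import pickle
c=pickle.load(open('top10.pkl','rb'));print(onz(c,350+155/6,140+137/6,.05))"
python3 -m inch '[-1,-1,0,0,0, -1,-2,0,0,0, -1,-2,0,0,0]'
python3 -m inch '[-1,-1,0,0,0, -1,-1,0,0,0]'
python3 -m inch '[-1,-1,0,0,0, -1,-1,0,0,0]'
```

```text
[ 0.71418164 -0.10409437  0.05      ]
clock: 26.55
eef_pos: [0.5748, -0.106, 0.0883]
tool_rot: [-0.003, 1.0, 0.003, 0.004]
ft_force: [-4.7, 0.4, -1.1]
grip_width: -0.0001
clock: 26.75
eef_pos: [0.5756, -0.106, 0.0883]
tool_rot: [-0.003, 1.0, 0.003, 0.004]
ft_force: [-5.7, 0.2, -0.6]
grip_width: 0.0001
clock: 26.95
eef_pos: [0.5766, -0.106, 0.0883]
tool_rot: [-0.003, 1.0, 0.003, 0.004]
ft_force: [-4.7, 0.5, 0.3]
grip_width: -0.0003
```

```bash

python3 -m inch '[-1,-1,0,0,0, -1,-1,0,0,0]'
python3 -m inch '[-1,-1,0,0,0, -1,-1,0,0,0]'
python3 -m inch '[-1,-1,0,0,0, -1,-1,0,0,0]'
```

```text
clock: 27.15
eef_pos: [0.5775, -0.106, 0.0883]
tool_rot: [-0.003, 1.0, 0.003, 0.004]
ft_force: [-6.4, 0.9, -0.2]
grip_width: 0.0
clock: 27.35
eef_pos: [0.5785, -0.106, 0.0883]
tool_rot: [-0.003, 1.0, 0.003, 0.004]
ft_force: [-5.2, 0.5, 0.4]
grip_width: -0.0001
clock: 27.55
eef_pos: [0.5795, -0.1059, 0.0883]
tool_rot: [-0.003, 1.0, 0.003, 0.004]
ft_force: [-5.2, 0.8, 1.1]
grip_width: 0.0002
```

```bash

python3 -m inch '[-1,-1,0,0,0, -1,-1,0,0,0]'
python3 -m inch '[-1,-1,0,0,0, -1,-1,0,0,0]'
python3 -m inch '[-1,-1,0,0,0, -1,-1,0,0,0]'
```

```text
clock: 27.75
eef_pos: [0.5804, -0.106, 0.0883]
tool_rot: [-0.003, 1.0, 0.003, 0.004]
ft_force: [-6.3, 0.1, 0.1]
grip_width: -0.0001
clock: 27.95
eef_pos: [0.5814, -0.1059, 0.0884]
tool_rot: [-0.003, 1.0, 0.003, 0.004]
ft_force: [-5.7, 0.5, 0.4]
grip_width: 0.0
clock: 28.15
eef_pos: [0.5823, -0.1059, 0.0883]
tool_rot: [-0.003, 1.0, 0.003, 0.004]
ft_force: [-6.7, 0.1, 0.0]
grip_width: -0.0004
```

```bash

python3 -m inch '[-1,-1,0,0,0, -1,-1,0,0,0]'
python3 -m inch '[-1,-1,0,0,0, -1,-1,0,0,0]'
python3 - <<'E'
from h import *
togo(.58,-.1060,.088,.0054-np.pi)
c=camera("scene"); cv2.imwrite("pics/s12.png",cv2.resize(c["pixels"][160:250,280:400,::-1],None,fx=6.5,fy=6.5,interpolation=2))
E
```

```text
clock: 28.35
eef_pos: [0.5832, -0.1059, 0.0883]
tool_rot: [-0.003, 1.0, 0.003, 0.004]
ft_force: [-6.3, 1.0, 0.5]
grip_width: -0.0002
clock: 28.55
eef_pos: [0.5842, -0.1059, 0.0884]
tool_rot: [-0.003, 1.0, 0.003, 0.003]
ft_force: [-5.9, 0.0, 0.7]
grip_width: 0.0002
t28.55 pos [ 0.5842 -0.1059  0.0884] head -3.1361 tilt [-0.007   0.0065] F [-5.9  0.   0.7] w 0.0002 | shift [ 4.2 -0.1  0.3] turn 0.001
```

View pics/s12.png

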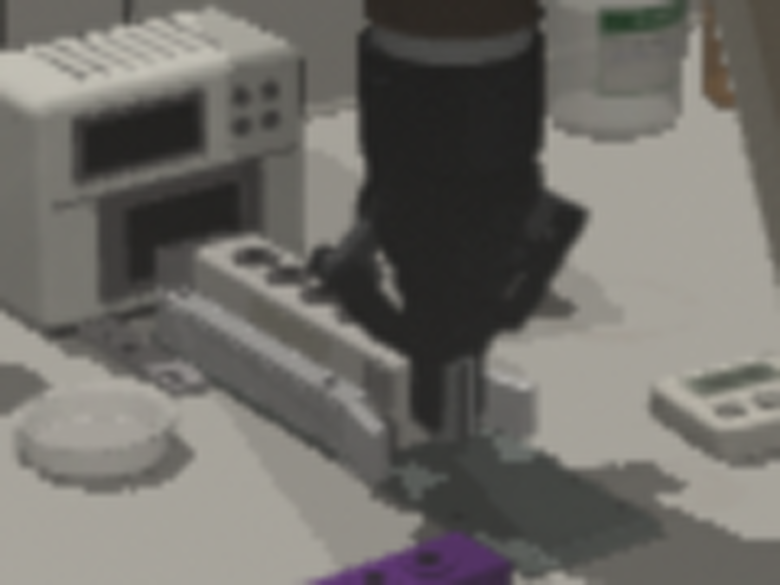

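```bash

python3 -m inch '[-1,-1,0,0,0, -1,-1,0,0,0]'
python3 -m inch '[-1,-1,0,0,0, -1,-1,0,0,0]'
python3 -m inch '[-1,-1,0,0,0, -1,-1,0,0,0]'
```

```text
clock: 28.8
eef_pos: [0.5851, -0.1059, 0.0883]
tool_rot: [-0.003, 1.0, 0.003, 0.003]
ft_force: [-7.2, 0.3, 0.8]
grip_width: -0.0001
clock: 29.0
eef_pos: [0.5861, -0.1059, 0.0884]
tool_rot: [-0.003, 1.0, 0.003, 0.003]
ft_force: [-6.2, 0.3, 0.7]
grip_width: -0.0002
clock: 29.2
eef_pos: [0.587, -0.1058, 0.0884]
tool_rot: [-0.003, 1.0, 0.003, 0.003]
ft_force: [-6.8, -0.5, 1.6]
grip_width: 0.0003
```

```bash

python3 -m inch '[-1,-1,0,0,0, -1,-1,0,0,0]'
python3 -m inch '[-1,-1,0,0,0, -1,-1,0,0,0]'
python3 -m inch '[-1,-1,0,0,0, -1,-1,0,0,0]'
```

```text
clock: 29.4
eef_pos: [0.5881, -0.1058, 0.0884]
tool_rot: [-0.003, 1.0, 0.003, 0.003]
ft_force: [-6.9, -0.7, 0.4]
grip_width: 0.0001
clock: 29.6
eef_pos: [0.5891, -0.1058, 0.0883]
tool_rot: [-0.003, 1.0, 0.003, 0.003]
ft_force: [-7.4, -1.0, 0.2]
grip_width: -0.0003
clock: 29.8
eef_pos: [0.5901, -0.1058, 0.0884]
tool_rot: [-0.003, 1.0, 0.003, 0.003]
ft_force: [-6.4, 1.2, -0.3]
grip_width: 0.0002
```

```bash

python3 -m inch '[-1,-1,0,0,0, -1,-1,0,0,0]'
python3 -m inch '[-1,-1,0,0,0, -1,-1,0,0,0]'
python3 - <<'E'
from h import *
f=[sensors.get_obs()["ft_force"] for _ in range(3)];print(f)
E
```

```text
clock: 30.0
eef_pos: [0.5911, -0.1058, 0.0884]
tool_rot: [-0.003, 1.0, 0.003, 0.003]
ft_force: [-7.5, 0.1, 0.1]
grip_width: 0.0003
clock: 30.2
eef_pos: [0.5921, -0.1058, 0.0883]
tool_rot: [-0.003, 1.0, 0.003, 0.003]
ft_force: [-6.5, 0.1, 1.2]
grip_width: 0.0
[array([-6.48553475,  0.06017837,  1.22864475]), array([-6.48553475,  0.06017837,  1.22864475]), array([-6.48553475,  0.06017837,  1.22864475])]
```

```bash

python3 - <<'E'
from h import *
c=camera("top"); cv2.imwrite("pics/t13.png",cv2.resize(c["pixels"][140:230,350:415,::-1],None,fx=6,fy=6,interpolation=2))
E
```

```text
(no output)
```

View pics/t13.png

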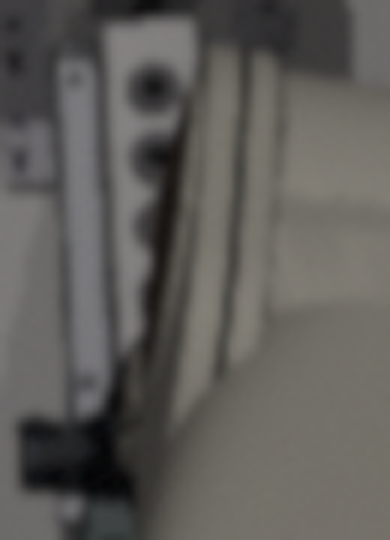

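```bash

python3 -m inch '[-1,-1,0,0,0, -1,-1,0,0,0]'
python3 -m inch '[-1,-1,0,0,0, -1,-1,0,0,0]'
```

```text
clock: 30.45
eef_pos: [0.5936, -0.1059, 0.0884]
tool_rot: [-0.003, 1.0, 0.003, 0.004]
ft_force: [-4.9, 0.1, -1.8]
grip_width: 0.0003
clock: 30.65
eef_pos: [0.595, -0.1059, 0.0884]
tool_rot: [-0.003, 1.0, 0.003, 0.004]
ft_force: [-4.5, 0.5, -1.6]
grip_width: 0.0
```

The force fell by about 2 N between 0.592 and 0.594, which is the click. I'll back off and check that the catch holds.

```bash

python3 -m inch '[-1,1,0,0,0, -1,2,0,0,0, -1,4,0,0,0, -1,7,0,0,0, -1,15,0,0,0, -1,30,0,0,0, -1,50,0,0,0, -1,50,0,0,0]'
python3 -m inch '[-1,0,0,-40,0, -1,0,0,-80,0, -1,40,0,-120,0, -1,80,0,-150,0, -1,80,30,-170,0, -1,80,70,-170,0, -1,80,110,-170,0, -1,80,150,-170,0]'
python3 -m inch '[-1,0,40,0,0, -1,0,80,0,0, -1,0,120,0,0, -1,0,120,0,0]'
python3 - <<'E'
from h import *
import pickle
togo(.58,-.1060,.088,.0054-np.pi)
c=camera("top");pickle.dump(c,open("top14.pkl","wb")); cv2.imwrite("pics/t14.png",cv2.resize(c["pixels"][140:240,335:455,::-1],None,fx=6,fy=6,interpolation=2))
c=camera("scene"); cv2.imwrite("pics/s14.png",cv2.resize(c["pixels"][150:270,270:430,::-1],None,fx=5,fy=5,interpolation=2))
E
```

```text
clock: 31.45
eef_pos: [0.5434, -0.1062, 0.0885]
tool_rot: [-0.003, 1.0, 0.003, 0.004]
ft_force: [0.0, 0.1, 0.1]
grip_width: 0.0001
clock: 32.25
eef_pos: [0.4641, 0.0436, 0.26]
tool_rot: [-0.002, 1.0, 0.003, 0.008]
ft_force: [1.0, 0.4, 0.3]
grip_width: 0.0001
clock: 32.65
eef_pos: [0.4632, 0.1668, 0.2601]
tool_rot: [-0.006, 1.0, 0.005, 0.007]
ft_force: [-0.8, -0.2, 0.0]
grip_width: 0.0001
t32.65 pos [0.4632 0.1668 0.2601] head -3.1296 tilt [-0.0138  0.0092] F [-0.8 -0.2  0. ] w 0.0001 | shift [-111.1 -275.8  171.1] turn 0.063
```

View pics/t14.png

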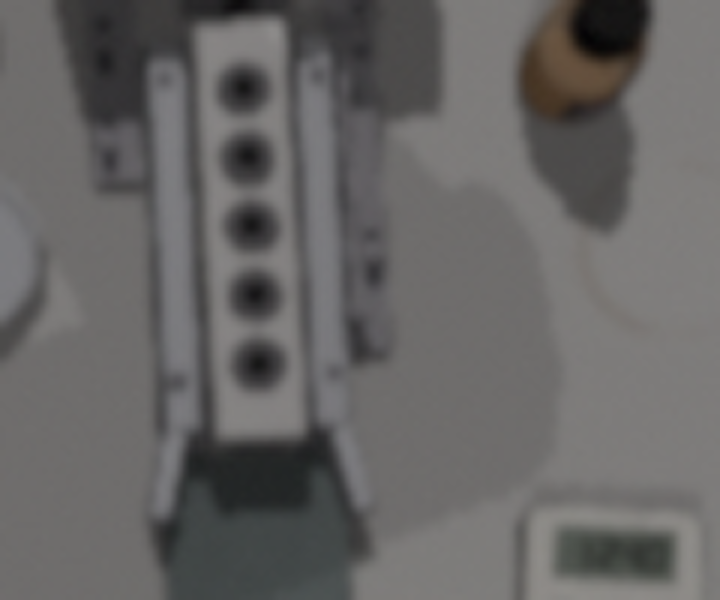

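View pics/s14.png

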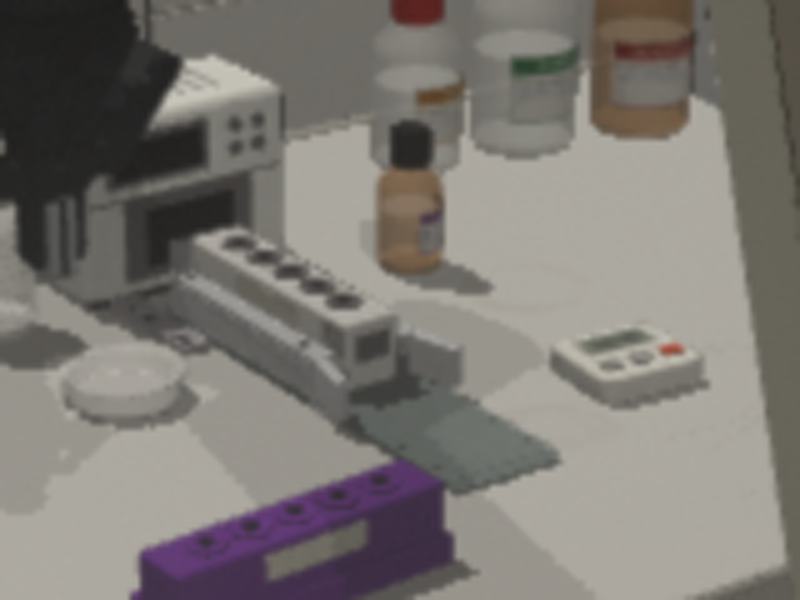

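```bash

python3 -m inch '[-1,0,0,0,0, -1,0,0,0,0, -1,0,0,0,0, -1,0,0,0,0, -1,0,0,0,0]' | head -1
python3 - <<'E'
from h import *
import pickle
def caps(c):
    g=cv2.cvtColor(c["pixels"],cv2.COLOR_RGB2GRAY);m=np.zeros_like(g);m[146:210,368:386]=(g[146:210,368:386]<95)*255
    n,_,st,ce=cv2.connectedComponentsWithStats(m)
    Q=np.array([onz(c,*ce[i],.05) for i in range(1,n) if 20<st[i,4]<100]);return Q
c1=pickle.load(open("top14.pkl","rb"));c0=pickle.load(open("top.pkl","rb"));c2=camera("top")
for c in (c1,c2):
    Q=caps(c);t=np.array([.6007,.00543*.6007-.1089]);ctr=Q.mean(0)[:2]-t;print(len(Q),Q.mean(0).round(4),"track",ctr.round(4))
o=[cv2.resize(c["pixels"][140:215,385:420,::-1],None,fx=8,fy=8,interpolation=2) for c in (c0,c2)]
cv2.imwrite("pics/cmp.png",cv2.convertScaleAbs(np.hstack(o),alpha=1.5))
d=cv2.absdiff(c0["pixels"],c2["pixels"]).max(2)
for n,(u,v) in dict(timer=(436,238),bottle=(432,148),dish=(328,182)).items(): print(n,(d[v-15:v+15,u-15:u+15]>50).sum())
E
```

```text
clock: 33.25
7 [ 0.6815 -0.104   0.05  ] track [0.0808 0.0017]
7 [ 0.6814 -0.1039  0.05  ] track [0.0807 0.0017]
timer 0
bottle 0
dish 0
```

View pics/cmp.png

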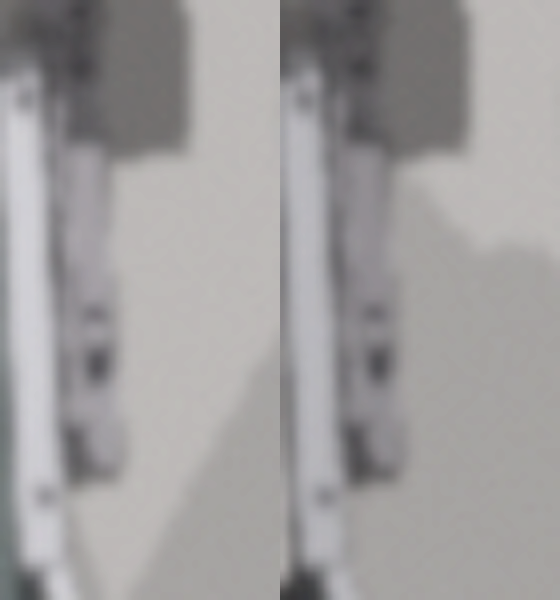

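```bash
python3 -c "
from workcell import order
print(order.job_done())"
```

```text
the job is handed in; nothing more can be done
None
```

I gripped the white cassette near its rear, laid it on the apron with the notched end towards the analyser and slid its nose between the rails. I then let go and pushed its rear face home with the fingers shut. I handed it in after about 33 s; no verdict was reported.

**Click:** the push force rose to about 7.5 N, then dropped by about 2 N at the click. I stopped roughly 2 mm further on and saw no end-stop force.

**Held in place:** in two top pictures taken about half a second apart after backing off, the cassette stayed at about x = 0.081 m and y = 0.002 m in the track frame. The catch arm looked the same as in the start picture, so I read it as sprung in. The arm was well clear of everything.

**Bystanders:** the timer, bottle and dish showed no change against the start picture.

**What disagreed or went wrong:**
- The home position is about 13 mm past the nominal 68 mm, just over the stated 12 mm variation. It is within the 53.5 to 86.5 mm window and about what my 2 mm calibration allows.
- The cap detection behind those positions found seven spots instead of five, so they are good to only a few mm. For y, that leaves the margin to the 3.5 mm limit uncertain.
- Early on, joint 6 hit its limit and tilted the tool by about 4 degrees. I corrected that before reaching for the cassette.

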